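Start the basin pump at its switch box

ROBOT

A 7-joint arm with a two-finger parallel gripper is mounted at the origin on the work surface. World frame = base frame: x ahead of the robot, y to its left, z up, the work surface at z = 0. Lengths are in m, angles in rad, forces in N, time in s.
With the tool pointing down it reaches from about 0.425 to 0.875 m from the base axis. Payload 4.7 kg.
Tool frame: the origin (TCP) lies at the centre of the arm's flange, where the gripper is bolted on; the fingertips stand 182 mm ahead of it and the grasp point (between the pads) lies 164 mm ahead of it (env.tcp_to_grasp is the z of the grasp point in the tool frame, in m); z points along the fingers, y is the direction in which the jaws open and shut (so a half turn about z gives the same grasp; the last joint's range is limited). The gripper opens to 87 mm and grips with 3 to 60 N. Pads are 19 mm wide; open, the fingers measure 117 mm over their backs; the gripper's body (75 mm by 190 mm) begins 51 mm behind the grasp point.
Start: joints at [-1.164, 0.321, -0.07, 1.45, 0.023, 1.371, -0.057], TCP at [0.249, 0.6, 0.405] pointing down, gripper open.
Joint ranges: [-2.86, 2.86], [-0.3, 2.09], [-1.38, 1.24], [0.06, 2.45], [-1.56, 4.7], [0.09, 2.05], [-2.69, 2.69]. Speed limits (rad/s): [2.57, 2.57, 3.14, 3.14, 3.14, 3.14, 3.14].

INTERFACE

Orientations are given as a rotation vector (axis times angle).
In Python, from plant import env gives the robot as it stands.
- The arm moves only by the tool drive_tool, never from a script. Its argument "steps" is a list of rows, each a list of 6 numbers: the shift along the tool's x, y, z in cm, then the turn, a rotation vector about the tool's x, y, z in rad. In form: [[dx, dy, dz, rx, ry, rz], ...]. A call has 1 to 8 rows; each row shifts and turns the commanded pose from where the row before left it, along the tool's axes as they then stand; what a row does not reach is not made up. A row lasts 1/8 s, in which the tool goes at most 62.5 mm and 10.7 degrees, less where a joint would pass 70% of its speed; a pose out of reach is approached as far as the arm can. A call is refused whole if a number of a shift passes 6.25 or a number of a turn 0.188, either way. A call with a gripper value outside its range is refused whole. "hand" is the closure, from -1 (fully open) to 1 (shut), set as the call begins (left out, the last holds). The fingers move at their own pace and stop on an object; the grip force is fixed at half the most. Time passes only in rows, so rows that do not move let the fingers close. It gives the time, the measured TCP pose, the force and the opening at its end, in the units of the state.
- env.sense(): the state, without advancing time (a new reading comes with each control period).
- env.get_image(name): name is "side" or "top"; returns a dict with "pixels" (480x640x3 uint8, blue, green, red), "mtx" (3x3 intrinsics, pixels), "dist" ([k1, k2, p1, p2, k3] as OpenCV has them; the pictures are not rectified), "world_from_camera" (4x4, takes a point from camera to world coordinates). Camera axes: x right, y down, z forward; pixel columns grow to the right and rows downward; lengths in m; the calibration is good to about 2 mm. A picture is of the moment at which its call begins. There is no depth.
- env.close_job(): hands the job in, once; it reports no verdict.
The state is a dict: "t": time; "joint_positions": joint angles; "qd": joint speeds; "joint_torque": joint torques, N m; "eef_pos": TCP position; "tcp_rot": TCP orientation; "contact_force": force on the tool from outside, world axes, zero at the start; "torque": the same for the moment, N m; "finger_gap": finger opening in m.
Only numpy, scipy, OpenCV 4.12 (cv2) and the standard library are available. Lean on these libraries where they do the work, as an engineer would, in place of code of your own. Each camera call takes 0.05 s, during which the arm holds its last target. There are 200 camera calls.

TASK

Start the basin's water pump at the switch box on top of the plastic cabinet by pressing with the fingertips: first push the raised end of the wide rocker right down, then press the round key fully home, then press the square key fully home. Keep to that order, leave the long narrow key up, and leave the tumbler, saucer, lid and container where they are: pick nothing up. Finish clear of everything.

Things in the scene. Friction and masses are not known exactly. Their poses are not given: they have to be found in the camera images.
- cabinet: white plastic cabinet with a swing door facing the robot, 340 (x) x 580 (y) x 200 (z) mm, fixed; origin at the centre of its underside, its flat top 200 mm above that. It stands in slightly different places and yaws.
- switchbox: flat grey plastic switch box fixed on the cabinet's top, 110 (x) x 310 (y) x 45 (z) mm; origin at the centre of its underside (on the cabinet's top), z up, y along its length. Four controls sit in a row along y on its top, 72 mm apart centre to centre, each on a black plate 74 (x) x 58 (y) x 4 mm; which control is in which place varies.
- rocker_raised_end (a point): the spot to push on the wide rocker: on its upper face, on the centre line, 22 mm to -x (robot side) of its pivot. The rocker is a flat white paddle 60 (x) x 40 (y) x 8 mm that tilts about a pivot 18 mm above the switch box's top, across its middle (pivot along y). At the start its robot-side (-x) end is the raised one. The spot drops about 10 mm when pushed right over. Axes turn with the paddle: x along it away from the robot, y along the switch box's y.
- rocker (a joint): tilt of the wide rocker in rad: about -0.2 off (robot-side end raised), 0 level, +0.22 fully on (robot-side end right down). It stays where it is left; turning it takes about 3 to 4 N at the raised end.
- round_key_top (a point): middle of the top face of the round key (white plastic cap, 36 mm across; its top stands 20 mm above the switch box's top when up, 11 mm when fully home). z up, x and y along the switch box's x and y.
- round_key (a joint): travel of the round key in m: 0 fully up, 0.009 fully home. It moves straight down against about 3.5 N and stays where it is left (no spring).
- square_key_top (a point): middle of the top face of the square key (white plastic cap, 32 x 32 mm; its top stands 20 mm above the switch box's top when up, 11 mm when fully home). z up, x and y along the switch box's x and y.
- square_key (a joint): travel of the square key in m: 0 fully up, 0.009 fully home. It moves straight down against about 3.5 N and stays where it is left (no spring).
- narrow_key_top (a point): middle of the top face of the long narrow key, which must be left up (white plastic cap, 54 (x) x 14 (y) mm; its top stands 20 mm above the switch box's top when up, 11 mm when fully home). z up, x and y along the switch box's x and y.
- narrow_key (a joint): travel of the long narrow key in m: 0 fully up, 0.009 fully home. It moves straight down against about 3.5 N and stays where it is left (no spring). Leave it up.
- tumbler: loose steel tumbler, 72 mm across, 85 mm tall, standing on the cabinet's top beyond one end of the switch box; origin at the centre of its underside.
- container: loose white plastic container with a shut flip-top lid, about 54 x 48 x 79 mm, standing on the cabinet's top beyond one end of the switch box; origin at the centre of its underside.
- saucer: loose white ceramic saucer, 120 mm across, 16 mm tall, lying on the cabinet's top on the robot's side of the switch box; origin at the centre of its underside.
- pan_lid: loose aluminium lid, 120 mm across, 34 mm tall with its small knob up, lying on the cabinet's top on the robot's side of the switch box; origin at the centre of its underside.

How it is judged:
By the outcome, as a careful person would: the job done as asked, in the order asked, and still so for the second after the job is handed in, with the robot touching nothing.
It also fails if it takes over 42 s, if anything falls off the work surface, if the arm or the gripper's body presses on something with over 40 N, if the wrist force passes 120 N, or if a joint passes its speed limit or range.

## Working session

There is one attempt and no reset: what is moved stays moved. The work goes in short steps, Python scripts to look and compute and a tool call to move; the robot and the scene stay as the last step left them, time stands still between calls to the robot, and variables do not carry over. Pictures are saved under pics/ and viewed, about 8 in all and at most 12, crops included, and the job is handed in when it is done.

Besides the shell and the picture viewer there is one more tool, called after "Request:" as name(argument=value, ...) on one line, values as JSON. drive_tool: Moves the arm, as the interface text tells. Its arguments: {"type":"object","properties":{"steps":{"type":"array","items":{"type":"array","items":{"type":"number"}}},"hand":{"type":"number"}},"required":["steps"]}

```bash
mkdir -p pics
cat > h.py <<'E'
import numpy as np, cv2
from plant import env
def undist(im,uv):
    return cv2.undistortPoints(np.float64(uv).reshape(-1,1,2),im["mtx"],im["dist"]).reshape(-1,2)
def ray(im,uv):
    T=np.array(im["world_from_camera"]); n=undist(im,uv)
    return T[:3,3],(np.c_[n,np.ones(len(n))]@T[:3,:3].T)
def onplane(im,uv,z):
    o,d=ray(im,uv); return o+d*((z-o[2])/d[:,2])[:,None]
def proj(im,p):
    T=np.linalg.inv(im["world_from_camera"]); r=cv2.Rodrigues(T[:3,:3])[0]
    return cv2.projectPoints(np.float64(p).reshape(-1,1,3),r,T[:3,3],im["mtx"],im["dist"])[0].reshape(-1,2)
def tri(a,ua,b,ub):
    o1,d1=ray(a,ua);o2,d2=ray(b,ub);out=[]
    for x,y in zip(d1,d2):
        s=np.linalg.lstsq(np.c_[x,-y],o2-o1,rcond=None)[0]; p,q=o1+s[0]*x,o2+s[1]*y
        out.append(np.r_[(p+q)/2,np.linalg.norm(p-q)])
    return np.array(out)
def get(n):
    im=env.get_image(n); return {k:(np.array(v)) for k,v in im.items()}
E
python3 - <<'E'
from h import *
import pickle
for n in("side","top"):
    im=get(n); cv2.imwrite(f"pics/{n}0.png",im["pixels"]); pickle.dump(im,open(n+"0.pkl","wb"))
    print(n,np.round(im["world_from_camera"],3).tolist(),im["mtx"][0,0],im["dist"])
print(env.sense())
E
```

```text
side [[0.913, -0.278, 0.299, 0.217], [-0.408, -0.652, 0.64, -0.597], [0.017, -0.706, -0.708, 0.866], [0.0, 0.0, 0.0, 1.0]] 490.718301875277 [-0.04973315  0.          0.          0.          0.        ]
top [[-0.018, -0.993, 0.116, 0.433], [-1.0, 0.017, -0.016, 0.039], [0.014, -0.116, -0.993, 1.127], [0.0, 0.0, 0.0, 1.0]] 540.0037476088689 [-0.13788711  0.          0.          0.          0.        ]
{'t': 0.1, 'joint_positions': array([-1.16388869,  0.32174963, -0.0700666 ,  1.45156216,  0.02264338,
        1.37078724, -0.05686677]), 'qd': array([-1.25948847e-03, -1.60092864e-03,  9.81132657e-05, -2.08094341e-03,
        3.90013515e-04,  9.46077600e-04, -4.15783199e-05]), 'joint_torque': array([-6.23373544e-04, -4.92573273e+01, -4.06022659e-01, -3.13395023e+01,
       -6.40652748e-02,  3.95925343e-02,  1.05879453e-04]), 'eef_pos': array([0.24878548, 0.60030712, 0.40376539]), 'tcp_rot': array([-6.12941816e-01, -3.08101728e+00,  2.68480440e-03]), 'contact_force': array([ 0.38777271, -0.38987316, -0.37014508]), 'torque': array([-0.05554291,  0.02506951, -0.01792764]), 'finger_gap': 0.08675170610640127}
```

View pics/top0.png

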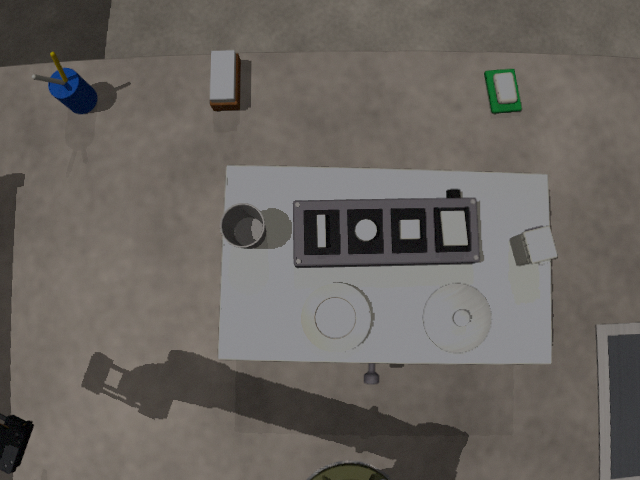

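View pics/side0.png

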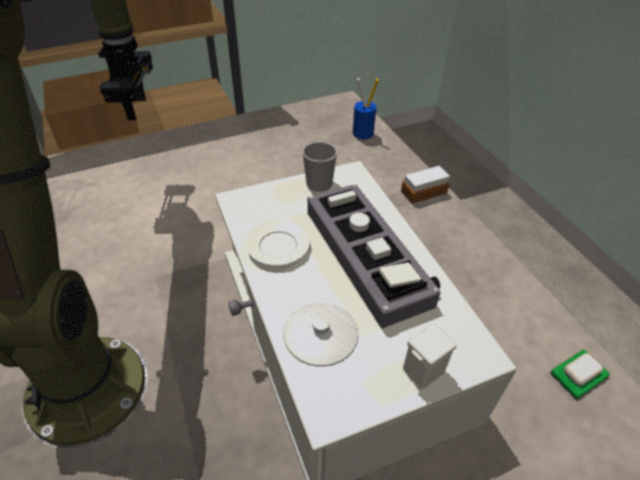

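The pictures show the row of controls. In the top view the narrow key is at (321,231), round at (366,230), square at (410,229) and rocker at (454,228). In the side view they are at (342,199), (359,221), (378,246) and (400,274). The lid and saucer lie on the robot's side, the tumbler beyond the +y end and the container beyond the -y end.

Run:
```python
from h import *
import pickle
T,S=[pickle.load(open(n+"0.pkl","rb")) for n in("top","side")]
seeds={"top":[(321,231),(366,230),(410,229),(454,228)],"side":[(342,199),(359,221),(378,246),(400,274)]}
C={}
for n,im in(("top",T),("side",S)):
    g=cv2.cvtColor(im["pixels"],cv2.COLOR_BGR2GRAY); out=[]
    for s in seeds[n]:
        v=g[s[1]-2:s[1]+3,s[0]-2:s[0]+3].mean()
        m=(g>v*0.85 if n=="side" else g>v*.6).astype(np.uint8)
        k,l,st,c=cv2.connectedComponentsWithStats(m,connectivity=4); i=l[s[1],s[0]]
        out.append(c[i]); r=cv2.minAreaRect(np.argwhere(l==i)[:,::-1].astype(np.float32))
        print(n,s,v,st[i],c[i].round(1),np.round(r[1],1),r[2])
    C[n]=np.array(out)
P=tri(T,C["top"],S,C["side"]); print(P.round(4))
# box outline: dark/grey vs white
g=cv2.cvtColor(T["pixels"],cv2.COLOR_BGR2GRAY)
m=(g[:, :]<115).astype(np.uint8); k,l,st,c=cv2.connectedComponentsWithStats(m,connectivity=4)
i=l[231,340]; r=cv2.minAreaRect(np.argwhere(l==i)[:,::-1].astype(np.float32)); print("box",st[i],r)
b=cv2.boxPoints(r); print(onplane(T,b,.245).round(4))
for z in(.265,.245): print(z,onplane(T,C["top"],z).round(4))
for z in(.265,): print("side",z,onplane(S,C["side"],z).round(4))
a=cv2.resize(S["pixels"][170:330,290:460],None,fx=3.5,fy=3.5,interpolation=cv2.INTER_CUBIC); cv2.imwrite("pics/crop1.png",a)
```

```text
top (321, 231) 141.48 [317 215   9  32 265] [320.9 230.6] [31.  8.] 90.0
top (366, 230) 141.6 [355 219  22  22 372] [365.5 229.6] [21. 21.] 90.0
top (410, 229) 141.12 [400 219  20  20 381] [409.6 228.9] [19. 19.] 90.0
top (454, 228) 140.64 [441 211  27  35 825] [453.6 227.7] [35.2 24.2] 84.80557250976562
side (342, 199) 130.72 [    47     90    593    390 127677] [356.4 300.1] [592. 389.] -0.0
side (359, 221) 216.6 [351 213  18  13 175] [359.1 218.8] [12. 17.] 90.0
side (378, 246) 216.8 [368 238  21  15 200] [378.1 245.3] [12.6 18. ] 71.56504821777344
side (400, 274) 215.32 [381 263  39  21 523] [399.7 273.1] [17.6 36.2] 80.53767395019531
[[ 6.083e-01  4.600e-02 -8.530e-02  7.900e-03]
 [ 5.554e-01 -2.680e-02  2.651e-01  2.000e-04]
 [ 5.556e-01 -9.870e-02  2.637e-01  3.000e-04]
 [ 5.561e-01 -1.707e-01  2.663e-01  2.000e-04]]
box [  292   188   192    80 11064] ((387.2994384765625, 227.6750030517578), (76.4347915649414, 190.10997009277344), 88.69805145263672)
[[ 0.6242  0.0934  0.245 ]
 [ 0.6276 -0.2273  0.245 ]
 [ 0.498  -0.2234  0.245 ]
 [ 0.4967  0.0916  0.245 ]]
0.265 [[ 0.555   0.0451  0.265 ]
 [ 0.5555 -0.0269  0.265 ]
 [ 0.5555 -0.0985  0.265 ]
 [ 0.5563 -0.171   0.265 ]]
0.245 [[ 0.5579  0.0452  0.245 ]
 [ 0.5583 -0.0284  0.245 ]
 [ 0.5584 -0.1017  0.245 ]
 [ 0.5592 -0.1759  0.245 ]]
side 0.265 [[ 0.4665 -0.1914  0.265 ]
 [ 0.5553 -0.0267  0.265 ]
 [ 0.5547 -0.0997  0.265 ]
 [ 0.5567 -0.1698  0.265 ]]
```

View pics/crop1.png

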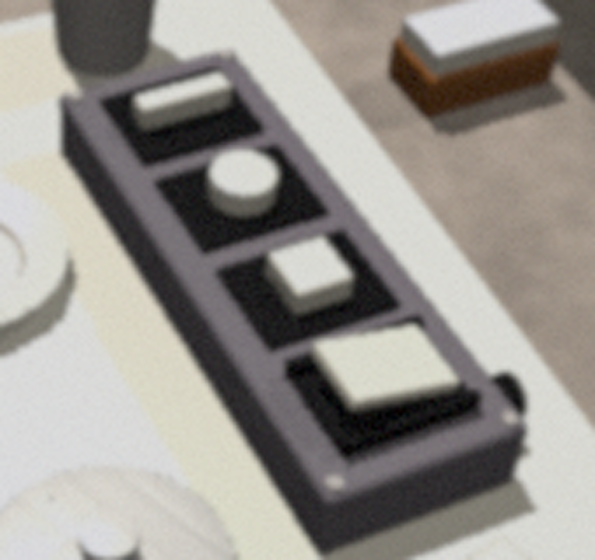

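The tri-view positions agree with the text's heights (about 0.265 m for the key tops), and the box yaw is near zero. Next I rise, turn and shut the fingers.

Request:
drive_tool(hand=1, steps=[[0,0,-4,0,0,-0.131],[0,0,-4,0,0,-0.131],[0,0,-4.5,0,0,-0.131],[0,0,0,0,0,0],[-2,-4,0,0,0,0],[-2,-4,0,0,0,0]])

```text
t: 0.85
eef_pos: [0.289, 0.5198, 0.5278]
tcp_rot: [0.001, -3.141, 0.004]
contact_force: [1.6, 0.0, 0.8]
finger_gap: 0.0352
```

Request:
drive_tool(steps=[[-4,-4,0,0,0,0],[-4,-4,0,0,0,0],[-4,-4.5,0,0,0,0],[-4,-4.5,0,0,0,0],[-4,-4.5,0,0,0,0],[-4,-4.5,0,0,0,0],[0,-4.5,0,0,0,0],[0,-4.5,0,0,0,0]])

```text
t: 1.85
eef_pos: [0.5292, 0.1688, 0.5279]
tcp_rot: [-0.002, -3.139, 0.002]
contact_force: [-0.4, 0.1, 0.4]
finger_gap: 0.0009
```

Request:
drive_tool(steps=[[0,-4.5,0,0,0,0],[0,-4.5,0,0,0,0],[0,-4.5,0,0,0,0],[0,-4.5,0,0,0,0],[0,-4.5,0,0,0,0],[0,-4.5,0,0,0,0],[0,-4,0,0,0,0],[0,0,0,0,0,0]])

```text
t: 2.85
eef_pos: [0.5279, -0.1435, 0.5286]
tcp_rot: [-0.012, -3.14, 0.002]
contact_force: [-0.1, 0.4, -0.1]
finger_gap: 0.0008
```

Request:
drive_tool(steps=[[-0.4,-2.7,0,0,0,0],[0,0,-0.0,0,0,0],[0,0,2.8,0,0,0],[0,0,2.8,0,0,0],[0,0,0,0,0,0],[0,0,0,0,0,0]])

```text
t: 3.6
eef_pos: [0.5333, -0.1655, 0.4746]
tcp_rot: [-0.002, 3.141, 0.0]
contact_force: [0.6, -0.3, 0.1]
finger_gap: 0.0002
```

Run:
```python
from h import *
s=env.sense(); print(s["eef_pos"].round(4),s["tcp_rot"].round(3),s["contact_force"].round(2))
R=cv2.Rodrigues(np.float64(s["tcp_rot"]))[0]; tip=s["eef_pos"]+R@[0,0,.182]; print("tip",tip.round(4))
im=get("side"); print(proj(im,[tip,[.534,-.171,.271]]).round(1))
px=im["pixels"].copy()
cv2.imwrite("pics/press1.png",cv2.resize(px[150:350,290:490],None,fx=3,fy=3,interpolation=cv2.INTER_CUBIC))
```

```text
[ 0.5333 -0.1655  0.4746] [-2.000e-03  3.141e+00  0.000e+00] [ 0.64 -0.31  0.13]
tip [ 0.5335 -0.1655  0.2926]
[[387.9 264.1]
 [388.4 275.4]]
```

View pics/press1.png

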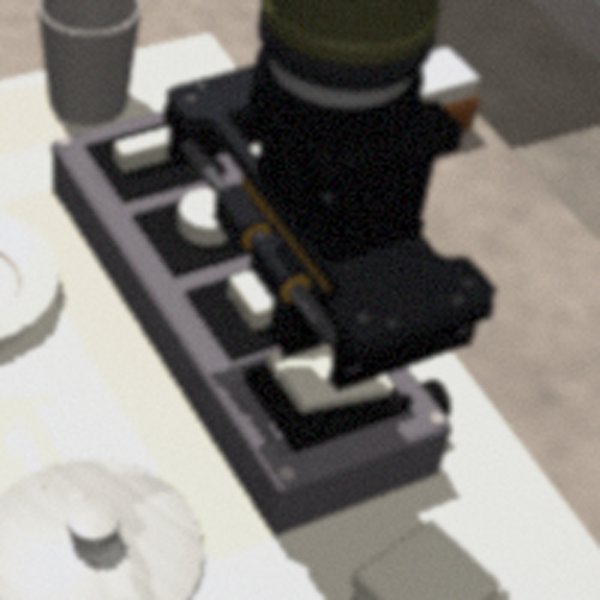

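The fingertips appear at crop (300,340), matching the projection (294,342), just over the raised end. I correct y and press down in small steps.

Request:
drive_tool(steps=[[0.2,-0.5,0,0,0,0],[0,0,0.8,0,0,0],[0,0,0.8,0,0,0],[0,0,0.4,0,0,0],[0,0,0.3,0,0,0],[0,0,0,0,0,0]])

```text
t: 4.4
eef_pos: [0.5311, -0.1714, 0.4505]
tcp_rot: [-0.0, 3.141, 0.0]
contact_force: [0.3, -0.5, -0.1]
finger_gap: 0.0003
```

Request:
drive_tool(steps=[[0,0,0.2,0,0,0],[0,0,0.2,0,0,0],[0,0,0.2,0,0,0],[0,0,0,0,0,0],[0,0,0,0,0,0]])

```text
t: 5.03
eef_pos: [0.5309, -0.1715, 0.4458]
tcp_rot: [-0.0, 3.141, 0.001]
contact_force: [-3.4, 1.2, 7.1]
finger_gap: 0.0002
```

Request:
drive_tool(steps=[[0,0,0.15,0,0,0],[0,0,0,0,0,0],[0,0,0,0,0,0]])

```text
t: 5.4
eef_pos: [0.5307, -0.1716, 0.4456]
tcp_rot: [-0.0, 3.14, 0.001]
contact_force: [-6.2, 1.7, 12.7]
finger_gap: 0.0004
```

Request:
drive_tool(steps=[[0,0,0.15,0,0,0],[0,0,0,0,0,0],[0,0,0,0,0,0]])

```text
t: 5.78
eef_pos: [0.5306, -0.1717, 0.4454]
tcp_rot: [-0.0, 3.139, 0.002]
contact_force: [-7.5, 2.7, 18.1]
finger_gap: 0.0004
```

The rocker is at its stop: force climbs while height holds. I lift and go over the square key to the round key.

Request:
drive_tool(steps=[[0,0,-2.3,0,0,0],[0,0,-3,0,0,0],[-1,4.5,0,0,0,0],[-1.5,5,0,0,0,0],[0,5,0,0,0,0],[0,0,0,0,0,0],[0,0,0,0,0,0]])

```text
t: 6.65
eef_pos: [0.5561, -0.0267, 0.4945]
tcp_rot: [-0.001, 3.141, -0.001]
contact_force: [0.7, -0.4, 0.5]
finger_gap: 0.0001
```

Run:
```python
from h import *
s=env.sense();R=cv2.Rodrigues(np.float64(s["tcp_rot"]))[0]; tip=s["eef_pos"]+R@[0,0,.182]; print("tip",tip.round(4),s["contact_force"].round(1))
im=get("side")
cv2.imwrite("pics/press2.png",cv2.resize(im["pixels"][150:350,290:490],None,fx=3,fy=3,interpolation=cv2.INTER_CUBIC))
```

```text
tip [ 0.5561 -0.0268  0.3125] [ 0.7 -0.4  0.5]
```

View pics/press2.png

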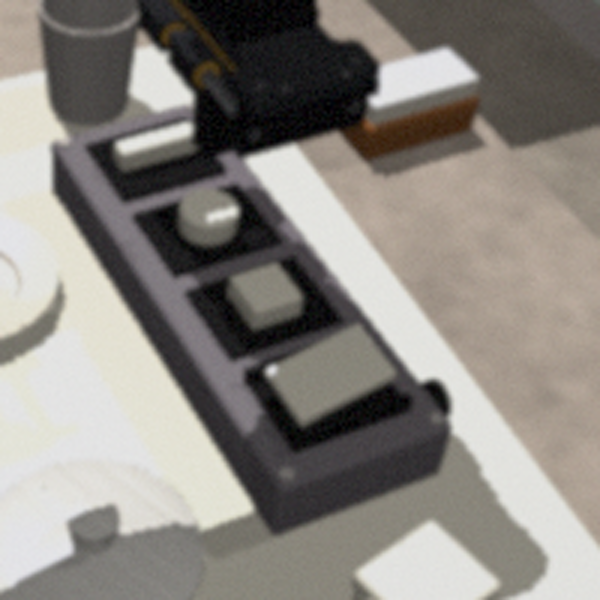

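The rocker's robot-side end is now down at crop (295,400), its far end is raised at (370,340), and both keys are still up. I press the round key.

Request:
drive_tool(steps=[[0,0,2.2,0,0,0],[0,0,1.6,0,0,0],[0,0,0.5,0,0,0],[0,0,0.3,0,0,0],[0,0,0.3,0,0,0],[0,0,0.3,0,0,0],[0,0,0.3,0,0,0],[0,0,0,0,0,0]])

```text
t: 7.7
eef_pos: [0.5561, -0.0266, 0.4398]
tcp_rot: [-0.0, 3.141, -0.0]
contact_force: [0.4, -1.1, 1.9]
finger_gap: 0.0007
```

Request:
drive_tool(steps=[[0,0,0.2,0,0,0],[0,0,0,0,0,0],[0,0,0,0,0,0]])

```text
t: 8.07
eef_pos: [0.556, -0.0267, 0.4386]
tcp_rot: [-0.0, 3.14, -0.0]
contact_force: [-1.3, -2.0, 6.1]
finger_gap: 0.0003
```

Request:
drive_tool(steps=[[0,0,0.2,0,0,0],[0,0,0,0,0,0],[0,0,0,0,0,0]])

```text
t: 8.45
eef_pos: [0.5559, -0.0268, 0.4385]
tcp_rot: [-0.0, 3.139, 0.001]
contact_force: [-4.4, -0.6, 13.2]
finger_gap: 0.0006
```

Request:
drive_tool(steps=[[0,0,0.2,0,0,0],[0,0,0,0,0,0],[0,0,0,0,0,0]])

```text
t: 8.82
eef_pos: [0.5557, -0.0269, 0.4384]
tcp_rot: [0.0, 3.138, 0.002]
contact_force: [-7.8, -0.3, 22.3]
finger_gap: 0.0008
```

Request:
drive_tool(steps=[[0,0,-2.5,0,0,0],[0,0,-3,0,0,0],[0,-3.6,0,0,0,0],[0,-3.6,0,0,0,0],[0,0,0,0,0,0],[0,0,0,0,0,0]])

```text
t: 9.57
eef_pos: [0.5561, -0.0975, 0.4881]
tcp_rot: [0.002, -3.141, -0.002]
contact_force: [-0.8, 1.3, 0.5]
finger_gap: 0.0006
```

The round key came to a firm stop at tip height 0.2564 m (expected 0.256). Next is the square key.

Request:
drive_tool(steps=[[0,-0.1,2.0,0,0,0],[0,0,1.3,0,0,0],[0,0,0.3,0,0,0],[0,0,0.3,0,0,0],[0,0,0.3,0,0,0],[0,0,0.3,0,0,0],[0,0,0.3,0,0,0],[0,0,0,0,0,0]])

```text
t: 10.58
eef_pos: [0.5561, -0.0994, 0.4409]
tcp_rot: [-0.001, 3.141, 0.0]
contact_force: [0.9, 0.6, 1.6]
finger_gap: 0.0004
```

Request:
drive_tool(steps=[[0,0,0.2,0,0,0],[0,0,0.2,0,0,0],[0,0,0,0,0,0],[0,0,0,0,0,0]])

```text
t: 11.08
eef_pos: [0.556, -0.0995, 0.4386]
tcp_rot: [-0.001, 3.14, 0.001]
contact_force: [-2.9, 1.0, 10.6]
finger_gap: 0.0005
```

Request:
drive_tool(steps=[[0,0,0.2,0,0,0],[0,0,0,0,0,0],[0,0,0,0,0,0]])

```text
t: 11.45
eef_pos: [0.5558, -0.0996, 0.4384]
tcp_rot: [-0.0, 3.139, 0.002]
contact_force: [-6.3, 1.2, 18.2]
finger_gap: 0.0006
```

Same firm stop. I lift and move clear.

Request:
drive_tool(steps=[[0,0,-3,0,0,0],[0,0,-4,0,0,0],[0,0,-4,0,0,0],[0,4.5,0,0,0,0],[0,4.5,0,0,0,0],[0,4.5,0,0,0,0],[0,4.5,0,0,0,0],[0,4.5,0,0,0,0]])

```text
t: 12.45
eef_pos: [0.5558, 0.1268, 0.5439]
tcp_rot: [-0.0, -3.141, 0.001]
contact_force: [0.3, -0.3, -0.1]
finger_gap: 0.0002
```

Request:
drive_tool(steps=[[0,4.5,0,0,0,0],[0,4.5,0,0,0,0],[0,4.5,0,0,0,0],[2,4.5,0,0,0,0],[2,4.5,0,0,0,0],[2,4.5,0,0,0,0],[0,0,0,0,0,0],[0,0,0,0,0,0]])

```text
t: 13.45
eef_pos: [0.4962, 0.3952, 0.5439]
tcp_rot: [-0.0, -3.141, 0.003]
contact_force: [0.2, 0.2, -0.4]
finger_gap: 0.0002
```

Run:
```python
from h import *
import pickle
s=env.sense(); print(s["eef_pos"].round(3),s["contact_force"].round(1),abs(s["qd"]).max())
A=[]
for n in("side","top"):
    im=get(n); A.append(im)
    c=im["pixels"][150:350,290:490] if n=="side" else im["pixels"][150:380,210:570]
    cv2.imwrite(f"pics/{n}9.png",cv2.resize(c,None,fx=3 if n=="side" else 2,fy=3 if n=="side" else 2,interpolation=cv2.INTER_CUBIC))
S,T=A
g=[cv2.cvtColor(x["pixels"],cv2.COLOR_BGR2GRAY) for x in(T,S)]
def comp(g,s,f):
    v=g[s[1]-2:s[1]+3,s[0]-2:s[0]+3].mean(); k,l,st,c=cv2.connectedComponentsWithStats((g>v*f).astype(np.uint8),connectivity=4); i=l[s[1],s[0]]; return c[i],st[i,4]
for n,a,b in(("round",(366,230),(359,221)),("square",(410,229),(378,247))):
    ca,na=comp(g[0],a,.6); cb,nb=comp(g[1],b,.85); print(n,ca,na,cb,nb,tri(T,ca,S,cb).round(4))
T0=pickle.load(open("top0.pkl","rb"))
d=cv2.absdiff(T0["pixels"],T["pixels"]).max(2)[160:365,215:560]
k,l,st,c=cv2.connectedComponentsWithStats((cv2.medianBlur(d,3)>40).astype(np.uint8)); print([x.tolist() for x in st[1:] if x[4]>15])
```

```text
[0.496 0.395 0.544] [ 0.2  0.2 -0.4] 0.021206861053145298
round [365.05322129 230.30532213] 357 [358.77647059 222.6       ] 170 [[ 5.555e-01 -2.680e-02  2.557e-01  2.000e-04]]
square [408.82384824 229.27642276] 369 [377.73869347 248.71859296] 199 [[ 0.556  -0.0987  0.2551  0.0006]]
[[36, 59, 12, 23, 197], [0, 76, 173, 129, 8384], [250, 77, 3, 8, 17], [227, 81, 21, 6, 50], [0, 201, 9, 4, 19]]
```

View pics/side9.png

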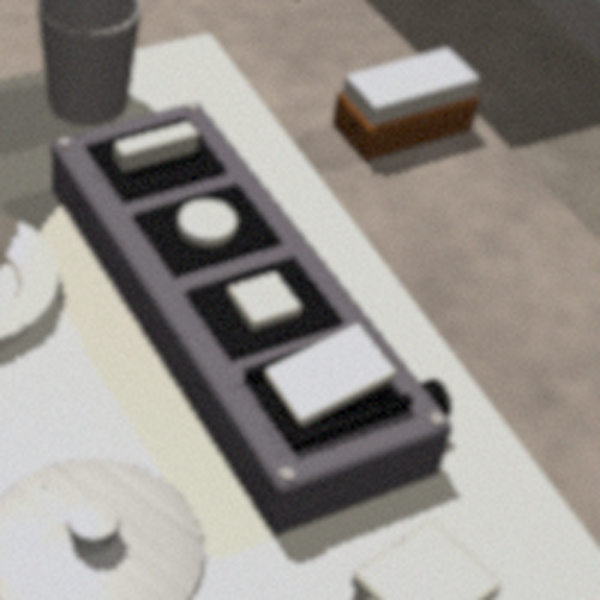

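View pics/top9.png

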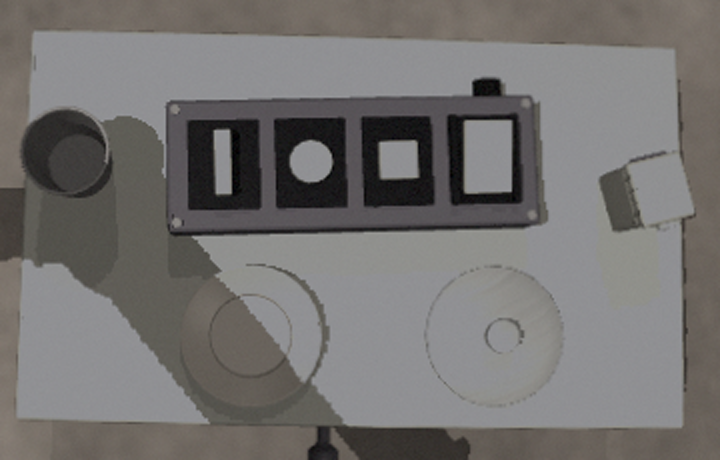

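Both keys are home: their tops triangulate to 0.2557 and 0.2551 m, from about 0.265 m at the start. The rocker is over, the narrow key is up and nothing else has moved; the other differences in the picture are arm shadow.

```bash
python3 -c "
from plant import env
print(env.close_job())"
```

```text
the job is handed in; nothing more can be done
None
```

I pressed the rocker's raised end down, then the round key, then the square key, each with closed fingertips until it hit a firm stop. I then moved well clear and handed the job in at about 13.5 s of robot time.

| Control | Push at the stop | Last check |
|---|---|---|
| Rocker | 18 N | robot-side end looks down and far end raised in the pictures |
| Round key | 22 N | top at 0.2557 m, 9.4 mm lower than at the start (full travel 9 mm) |
| Square key | 18 N | top at 0.2551 m, 8.6 mm lower than at the start (full travel 9 mm) |

- **Rocker:** I did not measure its tilt from images. "Fully on" rests on the firm stop, which came at the height expected for 0.22 rad, and on how it looks.
- **Keys:** both stopped with the fingertips at about 0.2564 m, against 0.256 m expected. The 0.4 to 0.9 mm differences from nominal are within the 2 mm calibration.
- **Left alone:** in the final pictures the narrow key is still up, and the tumbler, saucer, lid and container look unmoved. The large changed areas on the saucer side are arm shadow. The force on the tool reads about zero.

No check failed.

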